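Tap home the stoppers of three water samples

ROBOT

A 6-joint arm with a two-finger parallel gripper is mounted at the origin on the work surface. World frame = base frame: x ahead of the robot, y to its left, z up, the work surface at z = 0. Lengths are in mm, angles in rad, forces in N, time in s.
With the tool pointing down it reaches from about 350 to 875 mm from the base axis. Payload 4.2 kg.
Tool frame: the origin (TCP) lies at the very end of the fingers, on their centre line; the grasp point (between the pads) lies 19 mm behind it; z points along the fingers, y is the line along which they close (so a half turn about z gives the same grasp; the last joint's range is limited). The gripper opens to 85 mm and grips with 20 to 120 N. Pads are 22 mm wide; open, the fingers measure 114 mm over their backs; the gripper's body (76 mm by 85 mm) begins 54 mm behind the grasp point. The pads swing forward as they close: fully open they stand 13 mm farther back than shut.
Start: joints at [1.44, 0.385, 0.008, 0, -1.194, -0.259], TCP at [237.469, 578.107, 231.312] pointing down, gripper open.
Joint ranges: [-3.14, 3.14], [-1.21, 2.06], [-1.07, 1.41], [-3.16, 2.05], [-2.99, -0.16], [-3.1, 3.1]. Speed limits (rad/s): [2.79, 2.79, 3.14, 3.14, 3.14, 3.14].

INTERFACE

Orientations are given as a unit quaternion [x, y, z, w].
In Python, from bench import read_state, get_image, camera_model, job_done gives the robot as it stands.
- The arm moves only by the shell command python3 -m handwheel 'ROWS'. ROWS is JSON, a list of rows, each a list of 7 numbers: the shift along the tool's x, y, z in m, then the turn, a rotation vector about the tool's x, y, z in rad, then the gripper's target within -1 to 1 (fully open at 1, half-way at 0, shut at -1). In form: [[dx, dy, dz, wx, wy, wz, jaw], ...]. A call has 1 to 10 rows; each row is the pose to reach, as a shift and turn from the pose commanded when the call began, along the tool's axes at that moment; what a row does not reach only later rows make up. A row lasts 1/8 s, in which the tool goes at most 62.5 mm and 10.7 degrees, less where a joint would pass 70% of its speed; a pose out of reach is approached as far as the arm can. A call with a gripper value outside its range is refused whole. The fingers move at their own pace and stop on an object; the grip force is fixed at half the most. Time passes only in rows, so rows that repeat a pose let the fingers close. It gives the time, the measured TCP pose, the force, the opening and the grip force at its end, in the units of the state.
- read_state(): the state, without advancing time (a new reading comes with each control period).
- get_image(name): name is "scene" or "top"; returns (picture, depth): 400x640x3 uint8, blue, green, red; 400x640 float32, mm along the optical axis (not along the pixel's ray), 0 where there is no reading.
- camera_model(name): a dict with "K" (3x3 intrinsics, pixels), "rvec" (rotation vector, rad) and "tvec" (3), from world to camera coordinates, as OpenCV has them. Camera axes: x right, y down, z forward; pixel columns grow to the right and rows downward; lengths in mm; the calibration is good to about 2 mm. A picture is of the moment at which its call begins. camera_model takes no time and is no camera call.
- job_done(): hands the job in; it is judged then, once.
The state is a dict: "clock": time; "joints": joint angles; "joint_vel": joint speeds; "joint_efforts": joint torques, N m; "position": TCP position; "ee_rot": TCP orientation; "contact_force": force on the tool from outside, world axes, zero at the start; "wrist_torque": the same for the moment, N m; "gripper_width": finger opening in mm; "grasp_force": force on a finger pad.
Only numpy, scipy, OpenCV 4.12 (cv2) and the standard library are available. Lean on these libraries where they do the work, as an engineer would, in place of code of your own. Each camera call takes 0.05 s, during which the arm holds its last target. There are 200 camera calls.

TASK

Three amber sample bottles, a small, a middle and a large one, have white stoppers that still stand proud of their necks. With the fingertips, tap each stopper lightly straight down until it is fully home: the smallest bottle first, then the middle one, then the largest. Press gently, do not grip, lift, tip or shift the bottles, and leave everything else on the bench where it is.

Things in the scene. Friction and masses are not known exactly. Their poses are not given: they have to be found in the camera images.
- bottle_small: the small sample bottle: loose round amber glass bottle, 54 mm across, full and heavy for its size, with a narrow neck whose rim is 85 mm above its foot, closed by a white stopper. Origin: centre of its underside; z up its axis.
- top_small (a point): centre of the flat top of the small bottle's stopper (white round head 26 mm across, 14 mm thick, its top part of soft rubber that gives about 1 mm per 3 N, 5 mm at most, and springs back). Moves with the stopper; with the stopper fully home it is 99 mm above the table, at the start 7 to 10 mm higher.
- stopper_small (a joint): how far that stopper has been pushed down, in m: 0 = 10 mm proud of the rim, 0.010 = fully home, head resting on the rim. It starts between 0 and 0.003. About 4 N from above moves it; it stays where it is left, and goes no further than 0.010; only the soft top still gives then.
- bottle_middle: the middle sample bottle: loose round amber glass bottle, 68 mm across, full and heavy for its size, with a narrow neck whose rim is 125 mm above its foot, closed by a white stopper. Origin: centre of its underside; z up its axis.
- top_middle (a point): centre of the flat top of the middle bottle's stopper (white round head 30 mm across, 14 mm thick, its top part of soft rubber that gives about 1 mm per 3 N, 5 mm at most, and springs back). Moves with the stopper; with the stopper fully home it is 139 mm above the table, at the start 7 to 10 mm higher.
- stopper_middle (a joint): how far that stopper has been pushed down, in m: 0 = 10 mm proud of the rim, 0.010 = fully home, head resting on the rim. It starts between 0 and 0.003. About 4 N from above moves it; it stays where it is left, and goes no further than 0.010; only the soft top still gives then.
- bottle_large: the large sample bottle: loose round amber glass bottle, 84 mm across, full and heavy for its size, with a narrow neck whose rim is 165 mm above its foot, closed by a white stopper. Origin: centre of its underside; z up its axis.
- top_large (a point): centre of the flat top of the large bottle's stopper (white round head 34 mm across, 14 mm thick, its top part of soft rubber that gives about 1 mm per 3 N, 5 mm at most, and springs back). Moves with the stopper; with the stopper fully home it is 179 mm above the table, at the start 7 to 10 mm higher.
- stopper_large (a joint): how far that stopper has been pushed down, in m: 0 = 10 mm proud of the rim, 0.010 = fully home, head resting on the rim. It starts between 0 and 0.003. About 4 N from above moves it; it stays where it is left, and goes no further than 0.010; only the soft top still gives then.
- beaker: bystander, loose: open clear glass beaker, 48 mm across, 65 mm tall. Origin: centre of its underside. Leave alone.
- carton: bystander, loose: upright small cardboard carton with a yellow band, 40 x 40 x 75 mm. Origin: centre of its underside. Leave alone.
- reagent: bystander, loose: clear bottle with paper label and blue screw cap, 64 mm across, 140 mm tall. Origin: centre of its underside. Leave alone.
- jar: bystander, loose: low amber jar with black screw lid and paper label, 60 mm across, 70 mm tall. Origin: centre of its underside. Leave alone.
- wash: bystander, loose: yellow wash bottle with red collar and thin bent white spout, 72 mm across, about 205 mm tall; the spout reaches 75 mm to the side. Origin: centre of its underside. Leave alone.
- markers: bystander, loose: black square pen cup, 60 x 60 mm, with three white marker pens standing in it, 126 mm tall in all. Origin: centre of its underside. Leave alone.

How it is judged:
By the outcome, as a careful person would: the job done as asked, in the order asked, and still so for the second after the job is handed in, with the robot touching nothing.
It also fails if it takes over 48 s, if anything falls off the work surface, if the arm or the gripper's body presses on something with over 40 N, if the wrist force passes 120 N, or if a joint passes its speed limit or range.

## Working session

There is one attempt and no reset: what is moved stays moved. The work goes in short steps, Python scripts to look and compute and a shell command to move; the robot and the scene stay as the last step left them, time stands still between calls to the robot, and variables do not carry over. Pictures are saved under pics/ and viewed, at most 10 in all, crops included, and the job is handed in when it is done.

```bash
mkdir -p pics; python3 - <<'E'
from bench import *
import cv2,numpy as np
for n in("scene","top"):
    p,d=get_image(n);cv2.imwrite(f"pics/{n}0.png",p);np.save(f"{n}0.npy",d)
    m=camera_model(n);R=cv2.Rodrigues(np.array(m["rvec"],float))[0];print(n,-R.T@np.array(m["tvec"]).ravel(),R[2],(d>0).mean())
s=read_state();print(s)
E
```

```text
scene [1747.47766856  203.75615689 1011.02541954] [-0.80460769 -0.13712094 -0.57775801] 0.9905
top [ 396.98583836   20.32417824 1318.04019454] [ 0.1263919  -0.00605232 -0.99196192] 0.9959453125
{'clock': 0.1, 'joints': array([ 1.43960578e+00,  3.85488448e-01,  6.77360141e-03, -4.17622450e-04,
       -1.19402438e+00, -2.58583078e-01]), 'joint_vel': array([-6.38881788e-04, -2.31326563e-03,  3.33711322e-03, -1.85629285e-05,
        5.70972005e-04, -4.39359158e-05]), 'joint_efforts': array([ 4.00524714e-04, -3.93319809e+01,  1.88928187e+01,  4.19789180e+00,
       -2.61488509e-03,  4.88320424e-06]), 'position': array([237.28721952, 577.6406066 , 230.33260674]), 'ee_rot': array([ 9.81054197e-01, -1.93730951e-01, -1.31860354e-04,  9.81834832e-04]), 'contact_force': array([-0.54158895,  0.31758727,  0.24180636]), 'wrist_torque': array([0.0166638 , 0.04013968, 0.02393072]), 'grasp_force': 0.0, 'gripper_width': 85.27669682223349}
```

View pics/scene0.png

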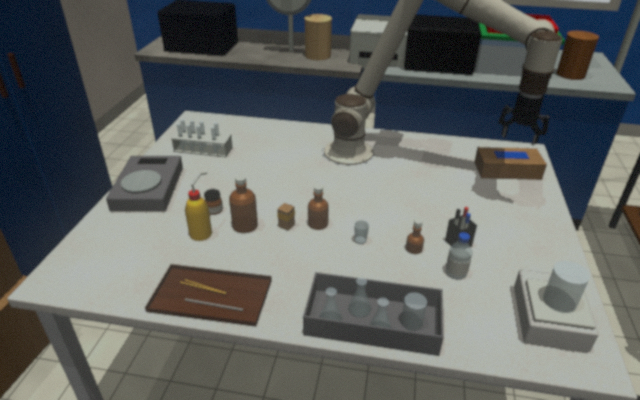

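View pics/top0.png

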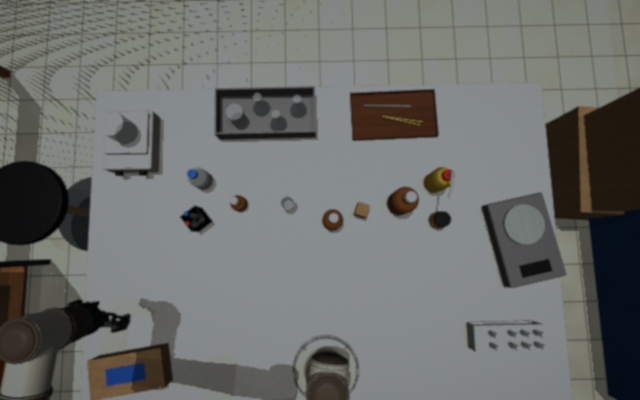

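The pictures show the small bottle at scene (416,238) / top (239,203), the middle one at (318,208) / (333,219), and the large one at (243,205) / (404,201). The pen cup and reagent bottle stand near the small bottle, and the wash bottle and jar near the large one. Next I'll get the stopper tops from the depth and zoom in.

```bash
cat > h.py <<'E'
from bench import *
import cv2,numpy as np
def world(n,d):
    m=camera_model(n);K=np.array(m["K"]);R=cv2.Rodrigues(np.array(m["rvec"],float))[0];t=np.array(m["tvec"]).ravel()
    v,u=np.mgrid[:400,:640]
    c=np.stack([(u-K[0,2])/K[0,0]*d,(v-K[1,2])/K[1,1]*d,d],-1)
    return (c-t)@R
def ray(n,u,v,z):
    m=camera_model(n);K=np.array(m["K"]);R=cv2.Rodrigues(np.array(m["rvec"],float))[0];t=np.array(m["tvec"]).ravel()
    o=-R.T@t;r=R.T@np.linalg.solve(K,[u,v,1]);return o+r*(z-o[2])/r[2]
E
python3 - <<'E'
from h import *
for n,pts in(("top",[(239,203,104),(333,219,144),(404,198,184)]),("scene",[(417,226,104),(319,190,144),(240,182,184)])):
    p=cv2.imread(f"pics/{n}0.png");d=np.load(n+"0.npy");W=world(n,d)
    T=[]
    for (u,v,z) in pts:
        T.append(cv2.resize(p[v-22:v+23,u-22:u+23],(260,260),interpolation=cv2.INTER_CUBIC))
        w=W[v-22:v+23,u-22:u+23].reshape(-1,3);k=abs(w[:,2]-z)<12;print(n,z,k.sum(),np.round(w[k].mean(0)) if k.any() else 0, np.round(w[k][:,2].max()) if k.any() else 0)
    cv2.imwrite(f"pics/{n}c.png",np.hstack(T))
a=cv2.vconcat([cv2.imread("pics/topc.png"),cv2.imread("pics/scenec.png")]);cv2.imwrite("pics/c.png",a)
E
```

```text
top 104 53 [548. 278. 107.] 114.0
top 144 74 [484. -34. 146.] 150.0
top 184 109 [ 539. -264.  186.] 194.0
scene 104 61 [555. 282. 105.] 113.0
scene 144 70 [491. -31. 143.] 152.0
scene 184 87 [ 546. -261.  183.] 190.0
```

View pics/c.png

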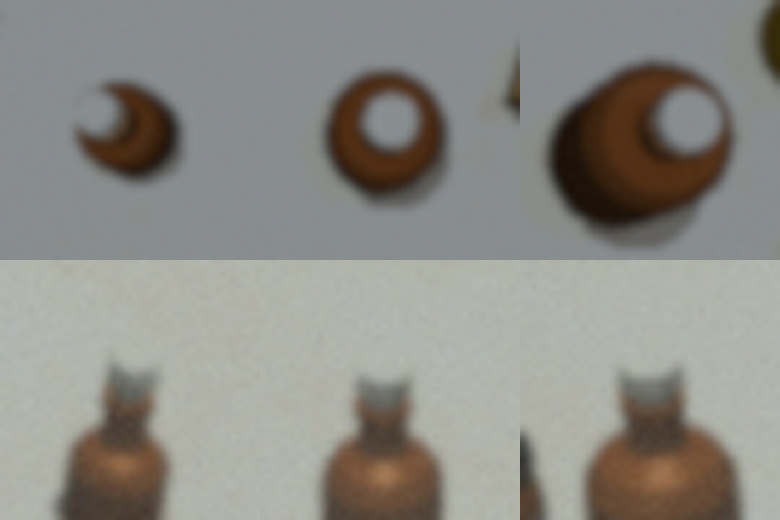

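The crops show the stopper heads as white discs in the top view, with crop centres at about (100,113), (132,120) and (170,120). They agree with the depth blobs.

```bash
cat >> h.py <<'E'
from scipy.spatial.transform import Rotation as Ro
def go(x,y,z):
    s=read_state();R=Ro.from_quat(s["ee_rot"]);d=np.array([x,y,z])-s["position"]
    print("pos",np.round(s["position"],1),"tool shift m",np.round(R.inv().apply(d)/1000,4),"turn to vertical",np.round(R.inv().apply(np.cross(R.apply([0,0,1]),[0,0,-1])),4),"f",np.round(s["contact_force"],1))
E
python3 - <<'E'
from h import *
for u0,v0,x,y,z in((239,203,100,113,107),(333,219,132,120,147.5),(404,198,170,120,187.5)):
    print(np.round(ray("top",u0-22+(x+.5)*45/260-.5,v0-22+(y+.5)*45/260-.5,z),1))
for n,u,v,z in(("wash",436,178,150),("spout end",440,205,150),("markers",196,218,100),("reagent",193,174,140)): print(n,np.round(ray("top",u,v,z)))
d=np.load("top0.npy");W=world("top",d);w=W[165:225,415:460].reshape(-1,3);w=w[w[:,2]>130];print("wash hi",w.min(0).round(),w.max(0).round())
go(548,279,230)
E
```

```text
[548.5 277.6 107. ]
[484.4 -34.6 147.5]
[ 539.1 -264.7  187.5]
wash [ 599. -354.  150.]
spout end [ 515. -361.  150.]
markers [495. 399. 100.]
reagent [629. 398. 140.]
wash hi [ 397. -403.  130.] [ 634.   20. 1318.]
pos [237.3 577.6 230.3] tool shift m [0.4009 0.1581 0.0007] turn to vertical [ 0.002  -0.0001  0.    ] f [-0.5  0.3  0.2]
```

```bash
python3 -m handwheel '[[0.04,0.016,0,0,0,0,-1],[0.09,0.035,0,0,0,0,-1],[0.14,0.055,0,0,0,0,-1],[0.19,0.075,0,0,0,0,-1],[0.24,0.095,0,0,0,0,-1],[0.29,0.115,0,0,0,0,-1],[0.34,0.134,0,0,0,0,-1],[0.38,0.15,0,0,0,0,-1],[0.401,0.158,0,0,0,0,-1],[0.401,0.158,0,0,0,0,-1]]'; python3 -m handwheel '[[0,0,0.05,0,0,0,-1],[0,0,0.09,0,0,0,-1],[0,0,0.09,0,0,0,-1],[0,0,0.09,0,0,0,-1]]'; python3 - <<'E'
from h import *
go(548.5,278,120)
for n in("scene","top"):
    p,d=get_image(n);cv2.imwrite(f"pics/{n}1.png",p)
a=cv2.imread("pics/scene1.png")[165:265,360:500];b=cv2.imread("pics/top1.png")[150:250,170:310]
cv2.imwrite("pics/a.png",cv2.resize(np.hstack([a,b]),(784,280),interpolation=cv2.INTER_CUBIC))
E
```

```text
clock: 1.35
position: [549.0, 278.2, 230.5]
ee_rot: [0.981, -0.195, -0.001, 0.001]
contact_force: [-0.6, 0.4, -0.2]
gripper_width: 0.5
grasp_force: 0.0
clock: 1.85
position: [549.0, 280.7, 143.1]
ee_rot: [0.981, -0.193, 0.001, -0.001]
contact_force: [0.3, 0.4, 0.6]
gripper_width: -0.0
grasp_force: 0.0
pos [549.  280.7 143.1] tool shift m [0.0005 0.0027 0.023 ] turn to vertical [-0.002  -0.0019 -0.    ] f [0.3 0.4 0.6]
```

View pics/a.png

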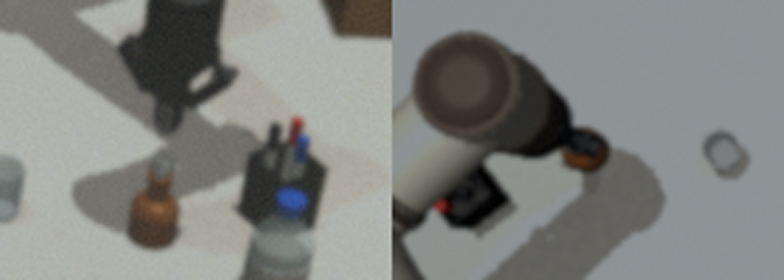

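The closed fingertips (scene crop, about (168,125)) are directly above the stopper at (162,160), clear of the pen cup and reagent bottle. I'll descend.

```bash
python3 -m handwheel '[[0,0.002,0.012,0,0,0,-1],[0,0.002,0.026,0,0,0,-1],[0,0.002,0.029,0,0,0,-1],[0,0.002,0.032,0,0,0,-1],[0,0.002,0.032,0,0,0,-1]]';  python3 -m handwheel '[[0,0,0.002,0,0,0,-1],[0,0,0.004,0,0,0,-1],[0,0,0.006,0,0,0,-1],[0,0,0.006,0,0,0,-1]]'; python3 -c "
from h import *
go(548.5,278,96)"
```

```text
clock: 2.58
position: [547.8, 277.8, 109.3]
ee_rot: [0.981, -0.194, 0.0, 0.0]
contact_force: [-0.5, -0.5, -0.1]
gripper_width: -0.3
grasp_force: 0.0
clock: 3.08
position: [547.9, 277.9, 103.6]
ee_rot: [0.981, -0.194, 0.0, -0.0]
contact_force: [-0.3, 0.2, 4.2]
gripper_width: 0.1
grasp_force: 1.8
pos [547.9 277.9 103.6] tool shift m [ 0.0005 -0.0003  0.0076] turn to vertical [-0.0008 -0.0006  0.    ] f [-0.3  0.2  4.2]
```

Contact at about 4 N, so the stopper is moving. I'll keep pressing gently.

```bash
python3 -m handwheel '[[0,0,0.0015,0,0,0,-1],[0,0,0.003,0,0,0,-1],[0,0,0.004,0,0,0,-1],[0,0,0.004,0,0,0,-1]]';  python3 -m handwheel '[[0,0,0.001,0,0,0,-1],[0,0,0.002,0,0,0,-1],[0,0,0.0025,0,0,0,-1],[0,0,0.0025,0,0,0,-1]]'
```

```text
clock: 3.58
position: [547.9, 277.9, 99.3]
ee_rot: [0.981, -0.194, 0.0, -0.0]
contact_force: [0.5, -0.1, 3.3]
gripper_width: -0.1
grasp_force: 1.7
clock: 4.08
position: [547.9, 277.9, 97.2]
ee_rot: [0.981, -0.194, 0.0, -0.0]
contact_force: [1.0, 0.4, 6.0]
gripper_width: 0.1
grasp_force: 2.7
```

```bash
python3 -m handwheel '[[0,0,0.0008,0,0,0,-1],[0,0,0.0015,0,0,0,-1],[0,0,0.0015,0,0,0,-1]]';  python3 -m handwheel '[[0,0,-0.005,0,0,0,-1],[0,0,-0.02,0,0,0,-1],[0,0,-0.06,0,0,0,-1],[0,0,-0.11,0,0,0,-1],[0,0,-0.135,0,0,0,-1],[0,0,-0.135,0,0,0,-1]]'; python3 -c "
from h import *
go(484.5,-34.3,220)"
```

```text
clock: 4.45
position: [547.9, 277.9, 96.4]
ee_rot: [0.981, -0.193, 0.001, -0.0]
contact_force: [-1.3, -0.1, 8.2]
gripper_width: -0.1
grasp_force: 4.0
clock: 5.2
position: [548.0, 278.2, 232.9]
ee_rot: [0.981, -0.194, 0.001, -0.002]
contact_force: [0.9, 0.3, 0.5]
gripper_width: -0.0
grasp_force: 0.0
pos [548.  278.2 232.9] tool shift m [0.06   0.3132 0.0118] turn to vertical [-0.0039 -0.0018 -0.    ] f [0.9 0.3 0.5]
```

The force rises steeply with depth, so the small stopper is home. On to the middle bottle.

```bash
python3 -m handwheel '[[0.007,0.035,0,0,0,0,-1],[0.016,0.085,0,0,0,0,-1],[0.026,0.135,0,0,0,0,-1],[0.035,0.185,0,0,0,0,-1],[0.045,0.235,0,0,0,0,-1],[0.054,0.28,0,0,0,0,-1],[0.0595,0.313,0,0,0,0,-1],[0.0595,0.313,0.02,0,0,0,-1],[0.0595,0.313,0.06,0,0,0,-1],[0.0595,0.313,0.06,0,0,0,-1]]'; python3 -m handwheel '[[0,0,0,0,0,0,-1],[0,0,0,0,0,0,-1]]';python3 - <<'E'
from h import *
go(484.5,-34.3,150)
for n in("scene","top"):
    p,d=get_image(n);cv2.imwrite(f"pics/{n}2.png",p)
a=cv2.imread("pics/scene2.png")[145:265,360:500];b=cv2.imread("pics/scene2.png")[125:245,250:390]
cv2.imwrite("pics/b.png",cv2.resize(np.hstack([a,b]),(784,336),interpolation=cv2.INTER_CUBIC))
E
```

```text
clock: 6.45
position: [480.3, -35.1, 166.8]
ee_rot: [0.981, -0.194, -0.005, 0.002]
contact_force: [0.1, 0.4, -0.2]
gripper_width: -0.1
grasp_force: 0.0
clock: 6.7
position: [484.5, -34.1, 171.6]
ee_rot: [0.981, -0.193, 0.001, -0.0]
contact_force: [0.3, -0.4, -0.6]
gripper_width: 0.1
grasp_force: 0.0
pos [484.5 -34.1 171.6] tool shift m [0.     0.0002 0.0216] turn to vertical [-0.0012 -0.002   0.    ] f [ 0.3 -0.4 -0.6]
```

View pics/b.png

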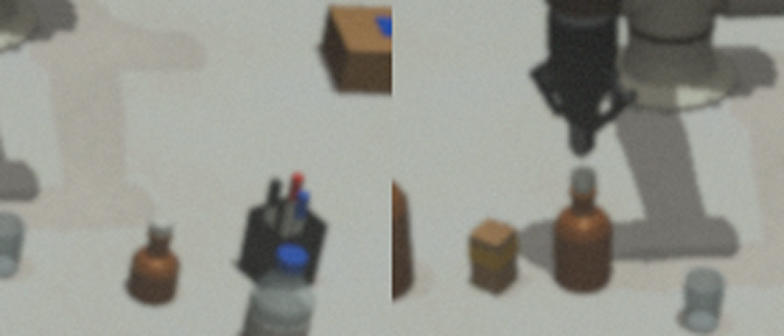

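The small stopper sits down on its neck (left crop, about (160,228)) and the bottle is upright. The fingertips (582,150) are directly over the middle stopper (583,180).

```bash
python3 -m handwheel '[[0,0,0.012,0,0,0,-1],[0,0,0.02,0,0,0,-1],[0,0,0.0225,0,0,0,-1],[0,0,0.025,0,0,0,-1],[0,0,0.027,0,0,0,-1],[0,0,0.027,0,0,0,-1]]';  python3 -m handwheel '[[0,0,0.0015,0,0,0,-1],[0,0,0.003,0,0,0,-1],[0,0,0.0045,0,0,0,-1],[0,0,0.0045,0,0,0,-1]]';
```

```text
clock: 7.55
position: [483.7, -34.5, 143.6]
ee_rot: [0.981, -0.194, 0.0, 0.0]
contact_force: [-2.1, -0.1, 4.1]
gripper_width: -0.1
grasp_force: 1.7
clock: 8.05
position: [483.6, -34.4, 138.6]
ee_rot: [0.981, -0.194, -0.0, 0.0]
contact_force: [-0.6, 0.7, 2.6]
gripper_width: -0.1
grasp_force: 1.7
```

```bash
python3 -m handwheel '[[0,0,0.001,0,0,0,-1],[0,0,0.002,0,0,0,-1],[0,0,0.002,0,0,0,-1],[0,0,0.002,0,0,0,-1]]';  python3 -m handwheel '[[0,0,0.0005,0,0,0,-1],[0,0,0.001,0,0,0,-1],[0,0,0.001,0,0,0,-1]]'
```

```text
clock: 8.55
position: [483.9, -34.4, 137.2]
ee_rot: [0.981, -0.194, 0.0, 0.0]
contact_force: [-2.0, 0.2, 5.7]
gripper_width: 0.3
grasp_force: 2.9
clock: 8.93
position: [484.1, -34.5, 136.6]
ee_rot: [0.981, -0.193, 0.0, 0.0]
contact_force: [-3.5, -2.1, 7.8]
gripper_width: -0.1
grasp_force: 3.9
```

The middle stopper is home: 7.8 N at 2.4 mm of give. I'll retreat and go to the large bottle.

```bash
python3 -m handwheel '[[0,0,-0.005,0,0,0,-1],[0,0,-0.02,0,0,0,-1],[0,0,-0.06,0,0,0,-1],[0,0,-0.1,0,0,0,-1],[0,0,-0.1,0,0,0,-1],[0,0,-0.1,0,0,0,-1]]'; python3 -c "
from h import *
go(539,-264.5,235)"
```

```text
clock: 9.68
position: [483.3, -34.2, 234.9]
ee_rot: [0.981, -0.194, -0.001, -0.0]
contact_force: [0.4, 0.3, 0.5]
gripper_width: 0.0
grasp_force: 0.0
pos [483.3 -34.2 234.9] tool shift m [ 0.1391  0.1918 -0.0003] turn to vertical [-0.0002  0.0011 -0.    ] f [0.4 0.3 0.5]
```

```bash
python3 -m handwheel '[[0.022,0.03,0,0,0,0,-1],[0.05,0.069,0,0,0,0,-1],[0.08,0.11,0,0,0,0,-1],[0.11,0.152,0,0,0,0,-1],[0.13,0.18,0,0,0,0,-1],[0.1385,0.1915,0,0,0,0,-1],[0.1385,0.1915,0.01,0,0,0,-1],[0.1385,0.1915,0.023,0,0,0,-1],[0.1385,0.1915,0.023,0,0,0,-1],[0.1385,0.1915,0.023,0,0,0,-1]]'; python3 - <<'E'
from h import *
go(539,-264.5,190)
p,d=get_image("scene");cv2.imwrite("pics/scene3.png",p)
a=p[125:245,250:390];b=p[125:245,170:310]
cv2.imwrite("pics/d.png",cv2.resize(np.hstack([a,b]),(784,336),interpolation=cv2.INTER_CUBIC))
E
```

```text
clock: 10.92
position: [539.2, -263.5, 213.1]
ee_rot: [0.981, -0.193, 0.0, 0.0]
contact_force: [-0.0, 0.4, 1.0]
gripper_width: 0.2
grasp_force: 0.0
pos [ 539.2 -263.5  213.1] tool shift m [0.0002 0.001  0.0231] turn to vertical [ 0.0001 -0.0004  0.    ] f [-0.   0.4  1. ]
```

View pics/d.png

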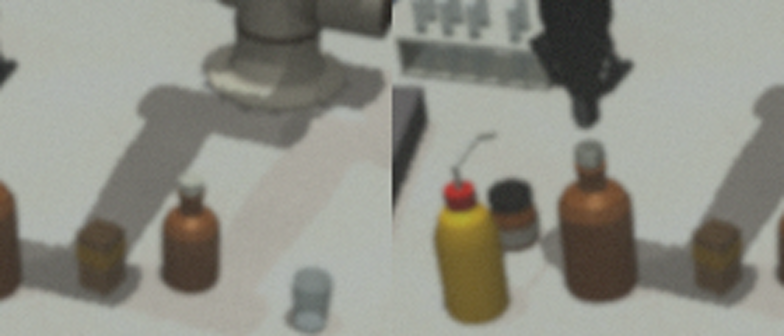

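The middle stopper is seated at (192,188). The fingertips (585,122) are over the large stopper (589,152), and the wash spout is clear.

```bash
python3 -m handwheel '[[0,0.001,0.012,0,0,0,-1],[0,0.001,0.022,0,0,0,-1],[0,0.001,0.0245,0,0,0,-1],[0,0.001,0.027,0,0,0,-1],[0,0.001,0.029,0,0,0,-1],[0,0.001,0.029,0,0,0,-1]]';  python3 -m handwheel '[[0,0,0.0015,0,0,0,-1],[0,0,0.003,0,0,0,-1],[0,0,0.0045,0,0,0,-1],[0,0,0.0045,0,0,0,-1]]';
```

```text
clock: 11.72
position: [538.6, -265.2, 184.4]
ee_rot: [0.981, -0.194, 0.0, 0.0]
contact_force: [-1.9, 1.4, 3.4]
gripper_width: 0.0
grasp_force: 1.6
clock: 12.22
position: [538.6, -265.2, 179.2]
ee_rot: [0.981, -0.194, -0.0, 0.0]
contact_force: [-2.2, -0.4, 2.1]
gripper_width: -0.0
grasp_force: 1.7
```

```bash
python3 -m handwheel '[[0,0,0.001,0,0,0,-1],[0,0,0.002,0,0,0,-1],[0,0,0.0025,0,0,0,-1],[0,0,0.0025,0,0,0,-1]]';  python3 -m handwheel '[[0,0,0.0005,0,0,0,-1],[0,0,0.001,0,0,0,-1],[0,0,0.001,0,0,0,-1]]'
```

```text
clock: 12.72
position: [538.7, -265.2, 177.3]
ee_rot: [0.981, -0.194, 0.0, 0.0]
contact_force: [-2.1, 0.8, 6.0]
gripper_width: 0.3
grasp_force: 2.8
clock: 13.1
position: [538.9, -265.3, 176.8]
ee_rot: [0.981, -0.194, 0.0, 0.0]
contact_force: [-1.9, 1.5, 7.2]
gripper_width: 0.1
grasp_force: 3.5
```

```bash
python3 -m handwheel '[[0,0,-0.005,0,0,0,-1],[0,0,-0.02,0,0,0,-1],[0,0,-0.06,0,0,0,-1],[0,0,-0.1,0,0,0,-1],[-0.04,-0.01,-0.1,0,0,0,-1],[-0.09,-0.03,-0.1,0,0,0,-1],[-0.13,-0.04,-0.1,0,0,0,-1],[-0.13,-0.04,-0.1,0,0,0,-1],[-0.13,-0.04,-0.1,0,0,0,-1]]'; python3 - <<'E'
from h import *
p,d=get_image("scene");q,e=get_image("top");W=world("top",e)
for u,v,z in((239,203,99),(333,219,139),(404,198,179)):
    w=W[v-22:v+23,u-22:u+23].reshape(-1,3);k=abs(w[:,2]-z)<9;print(z,k.sum(),np.round(w[k].mean(0),1) if k.any() else 0)
cv2.imwrite("pics/e.png",np.vstack([cv2.resize(p[130:280,170:490],(640,300)),cv2.resize(q[150:250,160:480],(640,200))]))
E
```

```text
clock: 14.22
position: [434.5, -178.8, 276.6]
ee_rot: [0.981, -0.193, 0.001, -0.0]
contact_force: [0.1, -0.3, -0.8]
gripper_width: -0.1
grasp_force: 0.0
99 50 [549.2 278.5  97.3]
139 0 0
179 98 [ 538.9 -264.1  178.8]
```

View pics/e.png

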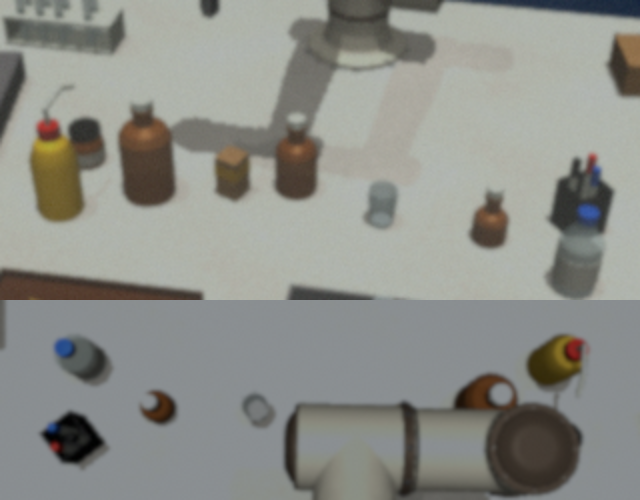

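All three stoppers are seated, at (495,195), (297,125) and (143,105) in the upper half. The bottles are upright and in place, and nothing else has moved.

```bash
python3 -c "
from bench import *
print(job_done())"
```

```text
the job is handed in; nothing more can be done
None
```

I tapped all three stoppers home in order (small, middle, large) with at most about 8 N, saw no bottle or bystander shift in the pictures, and handed the job in at about 14 s.

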